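Clamp the pump bracket and hold a square in its corner

ROBOT

A 6-joint arm with a two-finger parallel gripper is mounted at the origin on the work surface. World frame = base frame: x ahead of the robot, y to its left, z up, the work surface at z = 0. Lengths are in m, angles in rad, forces in N, time in s.
With the tool pointing down it reaches from about 0.25 to 0.775 m from the base axis. Payload 4 kg.
Tool frame: the origin (TCP) lies on the centre line of the jaws, within the pads' length; the fingertips stand 17 mm ahead of it and the grasp point (between the pads) lies 2 mm behind it; z points along the fingers, y is the line along which they close (so a half turn about z gives the same grasp; the last joint's range is limited). The gripper opens to 94 mm and grips with 3 to 60 N. Pads are 16 mm wide; open, the fingers measure 119 mm over their backs; the gripper's body (75 mm by 177 mm) begins 78 mm behind the grasp point.
Start: joints at [-1.356, 0.087, 1.371, -0, 1.684, -0.103], TCP at [0.172, -0.522, 0.223] pointing down, gripper open.
Joint ranges: [-3.1, 3.1], [-0.76, 2.03], [0.27, 2.55], [-1.08, 4.22], [0.17, 2.65], [-2.57, 2.57]. Speed limits (rad/s): [2.79, 2.79, 3.14, 3.14, 3.14, 3.14].

INTERFACE

Orientations are given as [roll, pitch, yaw] about the fixed x, y, z axes, in that order (R = Rz(yaw) Ry(pitch) Rx(roll)).
In Python, from bench import robot gives the robot as it stands.
- The arm moves only by the tool servo_tool, never from a script. Its argument "plan" is a list of rows, each a list of 7 numbers: the shift along the tool's x, y, z normalised to -1 to 1, where 1 is 0.1 m, then the turn, a rotation vector about the tool's x, y, z normalised to -1 to 1, where 1 is pi/2 rad, then the finger opening in mm, from 0 to 94. In form: [[x, y, z, ax, ay, az, gripper], ...]. A call has 1 to 12 rows; each row is the pose to reach, as a shift and turn from the pose commanded when the call began, along the tool's axes at that moment; what a row does not reach only later rows make up. A row lasts 1/12 s, in which the tool goes at most 41.7 mm and 7.16 degrees, less where a joint would pass 70% of its speed; a pose out of reach is approached as far as the arm can. A call with a number of a shift or a turn outside -1 to 1 is refused whole. A call with a gripper value outside its range is refused whole. The fingers move at their own pace and stop on an object; the grip force is fixed at half the most. Time passes only in rows, so rows that repeat a pose let the fingers close. It gives the time, the measured TCP pose, the force, the opening and the grip force at its end, in the units of the state.
- robot.get_obs(): the state, without advancing time (a new reading comes with each control period).
- robot.snapshot(name): name is "scene" or "top" or "wrist"; returns the picture (420x560x3 uint8, red, green, blue); there is no depth.
- robot.camera_params(name): a dict with "camera_matrix" (3x3 intrinsics, pixels), "rvec" (rotation vector, rad) and "tvec" (3), from world to camera coordinates, as OpenCV has them; the wrist camera has in their place "tool_from_camera" (4x4, takes a point from camera to tool coordinates, whose origin is the TCP and whose axes are the flange's). Camera axes: x right, y down, z forward; pixel columns grow to the right and rows downward; lengths in m; the calibration is good to about 2 mm. A picture is of the moment at which its call begins: read the wrist's pose just before it. camera_params takes no time and is no camera call.
- robot.close_job(): hands the job in; it is judged then, once.
Trained networks look in the newest picture that a camera, given by its name, has taken for a name from the list of things; names that differ only in an ending like _2 or _b are one class to them, and where a whole thing is asked for, a point or a joint stands for the part that bears it (a point fixed in the world has none). Each returns a list of dicts, best first, with "conf" (0 to 1); they miss things now and then, are a little off and sometimes report something else, mostly with a low value. They report only what shows in the picture. A call takes as long as a camera call.
- robot.find_in(thing, camera): "extent" ([centre column, centre row, width, height] in pixels, round what is visible of it).
The state is a dict: "time": time; "joint_positions": joint angles; "qvel": joint speeds; "joint_torque": joint torques, N m; "tool_pos": TCP position; "ee_rot": TCP orientation; "wrist_force": force on the tool from outside, world axes, zero at the start; "wrist_torque": the same for the moment, N m; "width": finger opening in m; "finger_force": force on a finger pad.
Only numpy, scipy, OpenCV 4.12 (cv2) and the standard library are available. Lean on these libraries where they do the work, as an engineer would, in place of code of your own. Each camera call takes 0.05 s, during which the arm holds its last target. There are 200 camera calls.

TASK

On the pump test bench, first swing the red-knobbed lever behind the mounting bracket fully down to clamp the bracket. Then pick up the engineer's square, bring it upright over the bed and press it into the corner in front of the bracket, near the middle of the bracket's width, so that its stock sits flat on the bed and the edge of its blade lies flush against the bracket's front face. Finish while still gripping it and pressing it firmly down and in, square to the face; do not let go, leave the lever down, and do not disturb the wrench, injector, tin or screwdriver.

Things in the scene. Friction and masses are not known exactly. Their poses are not given: they have to be found in the camera images.
- bed: Fixed dark steel machine bed lying on the green bench: 360 long (its x) x 120 wide (its y) x 30 mm high, top flat. Origin: centre of its underside, on the bench top.
- bracket: Fixed bracket on the bed, axes parallel to the bed's. Bright upright plate 12 thick (x 0 to 12) x 100 wide (y) x 140 mm high, dark bore above 95 mm. Front face: plane x = 0, looks to -x; it meets the bed in the corner line. Origin: on that line, mid width, at bed-top height; z up. Behind (+x): green foot to x = 92 mm, ribs 58 mm high, lever.
- clamp_lever (a joint): Angle in rad of the clamp lever above level: 0 = fully down, level, clamped (hard stop); up to 1.2 = raised. It starts raised at 0.6 to 1.0 and stays where it is left; pushing it down takes about 4 N at the knob. It turns about a line along the bracket's y.
- lever_pivot (a point): Point on the lever's pivot axis: in the bracket's frame at x = +45, y = 0, z = +40 mm.
- lever_knob (a point): Centre of the red ball knob (diameter 30 mm) at the lever's end, 85 mm from the pivot; the lever is a 10 mm round bar and points along the bracket's +x when down.
- square: Loose steel square, 0.34 to 0.5 kg, standing on the bench. Stock: dark bar 20 thick (y) x 26 high, x -3 to -115 mm. Blade: bright strip 6 thick, x 0 to -24, top at z = 90 mm. Origin: outer heel corner (blade's outer edge x = 0, stock's underside z = 0, mid thickness). Seated, its frame matches the bracket's. Grip the stock across y, 60 to 100 mm from the heel.
- wrench: Loose wrench, 160 mm, lying on the bench beyond the bed; origin at mid underside. Leave alone.
- injector: Loose brass injector body, 30 mm diameter x 90 mm, standing on the bench beyond the bed; origin at centre of underside. Leave alone.
- grease_tin: Loose yellow tin, 72 mm diameter x 75 mm, standing on the bench beyond the bed; origin at centre of underside. Leave alone.
- screwdriver: Loose orange-handled screwdriver, 170 mm, lying on the bench to the left of the bed; origin at mid underside. Leave alone.

How it is judged:
On the way, in this order (a step that is already met when the one before it is completed fails the run):
1. the clamp lever is fully down (value of joint clamp_lever below 0.06 rad), for 0.2 s.
2. the square is gripped and lifted higher than the bed (height (world z) of square above 0.033 m and contact force between the fingers and square above 2 N and contact force between square and bed below 0.1 N), for 0.2 s.
At the end, for the whole second after the job is handed in: Lever below 0.06 rad. Square still gripped, at rest: heel within 3 mm of the corner line and 30 mm of mid-face, upright within 0.025 rad, square to the face within 0.06 rad, pressing on the bed with over 3 N and the face with over 2 N (value of joint clamp_lever below 0.06 rad and contact force between the fingers and square above 2 N and contact force between square and bed above 3 N and contact force between square and bracket above 2 N and angle between square's own z axis and vertical below 0.025 rad and angle between the x axis of square and the x axis of bracket, either way round below 0.06 rad and x of square in the frame of bracket between -0.003 and 0.003 m and z of square in the frame of bracket between -0.003 and 0.003 m and y of square in the frame of bracket between -0.03 and 0.03 m and linear speed of square below 0.02 m/s); the arm keeps its last pose, push and grip.
It fails at once if a bystander (wrench, injector, tin, screwdriver) moved more than 20 mm (distance of any of wrench, injector, grease_tin, screwdriver from where it was at the start of the episode above 0.02 m).
It also fails if it takes over 54 s, if anything falls off the work surface, if the arm or the gripper's body presses on something with over 40 N, if the wrist force passes 120 N, or if a joint passes its speed limit or range.

## Working session

There is one attempt and no reset: what is moved stays moved. The work goes in short steps, Python scripts to look and compute and a tool call to move; the robot and the scene stay as the last step left them, time stands still between calls to the robot, and variables do not carry over. Pictures are saved under pics/ and viewed, at most 10 in all, crops included, and the job is handed in when it is done.

Besides the shell and the picture viewer there is one more tool, called after "Request:" in YAML: its name, and indented under it one key for each argument. servo_tool: Moves the arm, as the interface text tells. Scaled input: -1 to 1 covers 0.1 m each way for a shift and pi/2 rad each way for a turn. Its arguments: {"type":"object","properties":{"plan":{"type":"array","items":{"type":"array","items":{"type":"number"}}}},"required":["plan"]}

```bash
mkdir -p pics; ls; python3 - <<'E'
from bench import robot
import cv2,numpy as np
for c in("scene","top"):
    im=robot.snapshot(c); cv2.imwrite(f"pics/{c}0.png",im[:,:,::-1])
    p=robot.camera_params(c); R=cv2.Rodrigues(np.array(p["rvec"]))[0]
    print(c,np.round(p["camera_matrix"],1).tolist(),(-R.T@np.array(p["tvec"])).round(3),R.round(2).tolist())
    for t in("bed","bracket","clamp_lever","lever_knob","square","wrench","injector","grease_tin","screwdriver"):
        print(t,[(round(d["conf"],2),np.round(d["extent"]).tolist()) for d in robot.find_in(t,c)[:2]])
print(robot.get_obs()["time"],robot.get_obs()["ee_rot"]); print(robot.camera_params("wrist"))
E
```

```text
pics
scene [[540.2, 0.0, 282.3], [0.0, 540.2, 213.1], [0.0, 0.0, 1.0]] [ 0.977 -0.314  1.012] [[0.73, 0.68, 0.01], [0.59, -0.62, -0.52], [-0.35, 0.38, -0.86]]
bed [(0.67, [254.0, 218.0, 172.0, 119.0])]
bracket [(0.82, [262.0, 195.0, 63.0, 70.0]), (0.5, [277.0, 177.0, 30.0, 35.0])]
clamp_lever [(0.82, [279.0, 176.0, 33.0, 41.0])]
lever_knob [(0.87, [276.0, 177.0, 33.0, 37.0])]
square [(0.76, [110.0, 334.0, 53.0, 62.0])]
wrench [(0.74, [251.0, 369.0, 66.0, 71.0])]
injector [(0.9, [329.0, 285.0, 18.0, 25.0])]
grease_tin [(0.74, [357.0, 231.0, 37.0, 45.0])]
screwdriver [(0.63, [306.0, 110.0, 39.0, 50.0]), (0.5, [262.0, 192.0, 67.0, 76.0])]
top [[487.6, 0.0, 283.3], [0.0, 487.6, 207.7], [0.0, 0.0, 1.0]] [0.393 0.098 1.246] [[-0.03, -1.0, 0.02], [-0.99, 0.02, -0.15], [0.15, -0.02, -0.99]]
bed [(0.66, [275.0, 229.0, 149.0, 76.0])]
bracket []
clamp_lever [(0.49, [253.0, 219.0, 38.0, 24.0])]
lever_knob [(0.8, [254.0, 219.0, 33.0, 19.0])]
square [(0.76, [426.0, 226.0, 50.0, 11.0]), (0.65, [235.0, 153.0, 28.0, 28.0])]
wrench [(0.65, [364.0, 142.0, 55.0, 14.0])]
injector [(0.56, [285.0, 140.0, 12.0, 22.0])]
grease_tin [(0.97, [231.0, 151.0, 28.0, 28.0])]
screwdriver [(0.61, [160.0, 282.0, 22.0, 68.0])]
1.0 [3.14147604e+00 1.26811257e-05 3.17772722e-01]
{'camera_matrix': array([[325.03558284,   0.        , 275.29580141],
       [  0.        , 325.03558284, 206.59372683],
       [  0.        ,   0.        ,   1.        ]]), 'tool_from_camera': array([[ 2.68510809e-04, -9.70425562e-01, -2.41400407e-01,
         7.02168528e-02],
       [ 9.99999964e-01,  2.60745777e-04,  6.41110432e-05,
        -4.17555299e-04],
       [ 7.29141658e-07, -2.41400416e-01,  9.70425597e-01,
        -1.62385111e-01],
       [ 0.00000000e+00,  0.00000000e+00,  0.00000000e+00,
         1.00000000e+00]])}
```

```bash
python3 - <<'E'
import cv2
a=cv2.imread("pics/scene0.png")[90:420,60:430]; cv2.imwrite("pics/s1.png",cv2.resize(a,None,fx=1.8,fy=1.8,interpolation=2))
a=cv2.imread("pics/top0.png")[110:330,130:470]; cv2.imwrite("pics/t1.png",cv2.resize(a,None,fx=2.35,fy=2.35,interpolation=2))
E
```

```text
(no output)
```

View pics/s1.png

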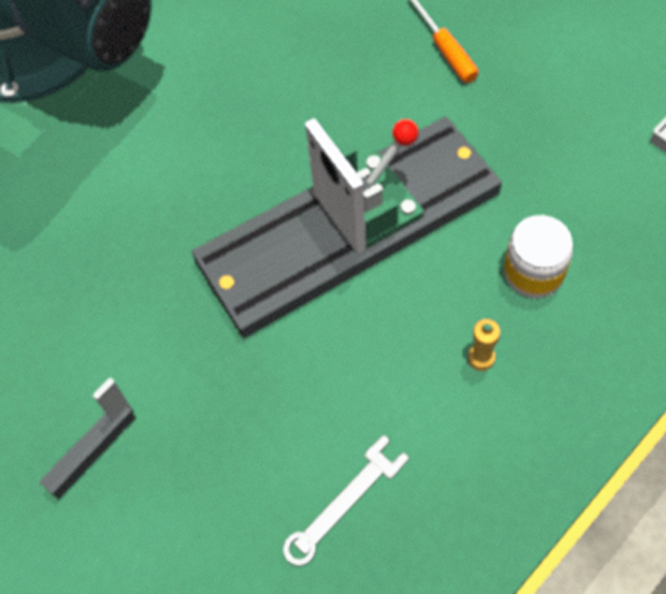

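View pics/t1.png

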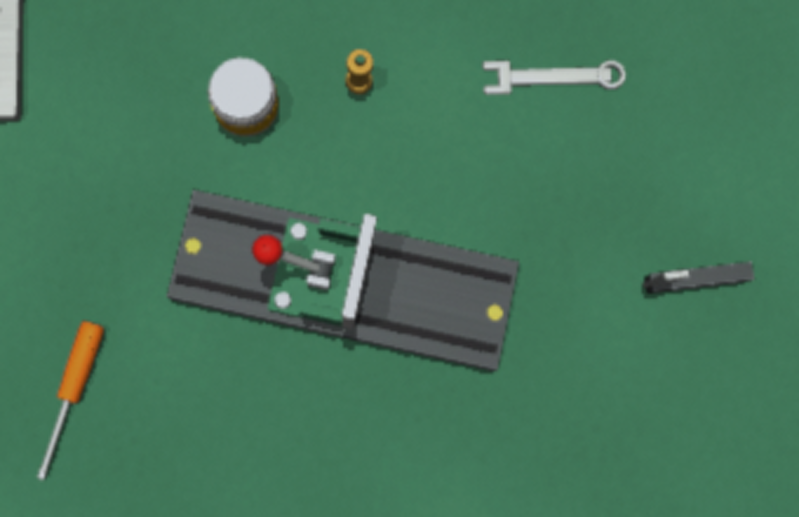

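Scene picture: the bed runs diagonally, with the plate at about crop (340,190), the raised lever with its red knob at (405,132), and the square at lower left with its blade end toward the bracket. Top picture (crop): bed top corners at about (193,190), (518,262), (497,370) and (168,297), plate top edge from (374,215) to (350,322), knob at (267,249), and the square from (645,283) to (752,271).

```bash
cat > h.py <<'E'
from bench import robot
import cv2,numpy as np
from scipy.spatial.transform import Rotation as Ro
def cam(c):
    p=robot.camera_params(c);K=np.array(p["camera_matrix"])
    if c=="wrist":
        o=robot.get_obs();T=np.eye(4);T[:3,:3]=Ro.from_euler("xyz",o["ee_rot"]).as_matrix();T[:3,3]=o["tool_pos"]
        T=T@p["tool_from_camera"];return K,T[:3,:3].T,T[:3,3]
    R=cv2.Rodrigues(np.array(p["rvec"]))[0];return K,R,-R.T@np.array(p["tvec"]).ravel()
def at(c,u,v,z,C=None):
    K,R,o=C or cam(c);d=R.T@np.linalg.inv(K)@[u,v,1];return o+d*(z-o[2])/d[2]
def pr(c,P,C=None):
    K,R,o=C or cam(c);q=K@R@(np.array(P)-o);return q[:2]/q[2]
E
python3 - <<'E'
from h import *
T=lambda a:(a[0]/2.35+130,a[1]/2.35+110)
S=lambda a:(a[0]/1.8+60,a[1]/1.8+90)
for q in((193,190),(518,262),(497,370),(168,297)):print("bed",at("top",*T(q),.03).round(3))
for q in((195,255),(447,120),(500,185),(244,332)):print("bedS",at("scene",*S(q),.03 if q[0]!=500 and q[0]!=244 else .03).round(3))
for q in((374,215),(350,322)):print("plate",at("top",*T(q),.17).round(3))
for q in((309,123),(362,186)):print("plateS",at("scene",*S(q),.17).round(3))
for z in(.12,.13,.14,.15):print("knob",z,at("top",*T((267,249)),z).round(3),at("scene",*S((405,132)),z).round(3))
print("sq stock far end top",at("top",*T((752,271)),.026).round(3),"heel",at("top",*T((645,284)),0.013).round(3))
for q in((42,482),(58,497),(134,411)):print("sqS",at("scene",*S(q),.026 if q[0]!=58 else 0).round(3))
E
```

```text
bed [0.629 0.252 0.03 ]
bed [ 0.543 -0.095  0.03 ]
bed [ 0.429 -0.068  0.03 ]
bed [0.515 0.279 0.03 ]
bedS [ 0.439 -0.068  0.03 ]
bedS [0.522 0.277 0.03 ]
bedS [0.633 0.247 0.03 ]
bedS [ 0.552 -0.095  0.03 ]
plate [0.574 0.062 0.17 ]
plate [0.473 0.088 0.17 ]
plateS [0.481 0.088 0.17 ]
plateS [0.579 0.069 0.17 ]
knob 0.12 [0.551 0.168 0.12 ] [0.54  0.177 0.12 ]
knob 0.13 [0.549 0.167 0.13 ] [0.545 0.172 0.13 ]
knob 0.14 [0.548 0.166 0.14 ] [0.55  0.166 0.14 ]
knob 0.15 [0.547 0.166 0.15 ] [0.555 0.161 0.15 ]
sq stock far end top [ 0.528 -0.348  0.026] heel [ 0.518 -0.235  0.013]
sqS [ 0.524 -0.347  0.026]
sqS [ 0.537 -0.346  0.   ]
sqS [ 0.533 -0.235  0.026]
```

Both cameras agree: the bracket frame is at about (0.525, 0.070, 0.03) with yaw 76°. The knob is at (0.549, 0.167, 0.137), which puts the lever at about 0.9 rad. The square's heel is near (0.522, -0.235) with yaw about 94°. I'll pass over the square first for a close look.

Request:
servo_tool:
  plan:
    - [1,-1,0,0,0,-0.84,94]
    - [1,-1,0,0,0,-0.84,94]
    - [1,-1,0,0,0,-0.84,94]
    - [1,-1,0,0,0,-0.84,94]
    - [1,-1,0,0,0,-0.84,94]
    - [1,-1,0,0,0,-0.84,94]
    - [1,-1,0,0,0,-0.84,94]
    - [1,-1,0,0,0,-0.84,94]
    - [1,-1,0,0,0,-0.84,94]
    - [1,-1,0,0,0,-0.84,94]
    - [1,-1,0,0,0,-0.84,94]
    - [1,-1,0,0,0,-0.84,94]

```text
time: 2.0
tool_pos: [0.2356, -0.3962, 0.2226]
ee_rot: [3.142, 0.0, 1.638]
wrist_force: [0.1, -0.1, 0.2]
width: 0.0939
finger_force: 0.0
```

Request:
servo_tool:
  plan:
    - [0.2,1,0,0,0,0,94]
    - [0.2,1,0,0,0,0,94]
    - [0.2,1,0,0,0,0,94]

```text
time: 2.25
tool_pos: [0.3369, -0.3686, 0.2225]
ee_rot: [3.139, -0.0, 1.636]
wrist_force: [-0.3, 0.1, -0.3]
width: 0.0939
finger_force: 0.0
```

Request:
servo_tool:
  plan:
    - [0.2,1,0,0,0,0,94]
    - [0.2,1,0,0,0,0,94]
    - [0.2,1,0,0,0,0,94]

```text
time: 2.5
tool_pos: [0.4362, -0.3413, 0.2221]
ee_rot: [3.14, -0.001, 1.638]
wrist_force: [-0.6, 0.5, 0.3]
width: 0.0939
finger_force: 0.0
```

Request:
servo_tool:
  plan:
    - [0.3,0.85,0,0,0,0,94]
    - [0.3,0.85,0,0,0,0,94]
    - [0.3,0.85,0,0,0,0,94]
    - [0.3,0.85,0,0,0,0,94]
    - [0.3,0.85,0,0,0,0,94]

```text
time: 2.92
tool_pos: [0.5151, -0.3075, 0.2221]
ee_rot: [-3.14, 0.0, 1.637]
wrist_force: [-0.4, 0.4, -0.7]
width: 0.0941
finger_force: 0.0
```

```bash
python3 - <<'E'
from h import *
C=cam("wrist");im=robot.snapshot("wrist");cv2.imwrite("pics/w1.png",im[:,:,::-1])
print([d for d in robot.find_in("square","wrist")[:2]])
E
```

```text
[{'extent': [286.4, 173.3, 21.5, 100.5], 'conf': 0.69}]
```

View pics/w1.png

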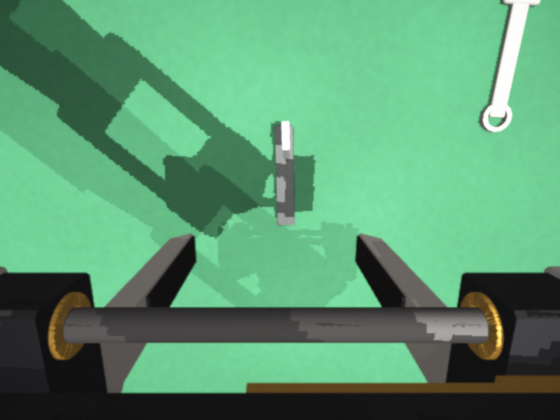

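Wrist picture: the square stands nearly vertical in the image, with the bright blade top at (286,122–150) and the stock reaching down to its far end at (286,224), about 276–295 wide. I'll fit the edges of the stock.

```bash
python3 - <<'E'
from h import *
C=cam("wrist");im=cv2.imread("pics/w1.png").astype(int)
g=im[:,:,1]-im[:,:,2]; m=(g<25)
P=[]
for r in range(158,222,6):
    c=[u for u in range(262,310) if m[r,u]]; 
    if c: a,b=min(c),max(c); p,q=at("wrist",a-.5,r,.026,C),at("wrist",b+.5,r,.026,C);P.append((p+q)/2);print(r,a,b,((p+q)/2).round(4),round(np.linalg.norm(p-q),4))
c=[r for r in range(200,240) if m[r,286]];print("far end",max(c),at("wrist",286,max(c)+.5,.026,C).round(4),at("wrist",286,max(c)+.5,0.0,C).round(4))
c=[r for r in range(100,160) if m[r,286]];print("blade heel top",min(c),at("wrist",286,min(c)-.5,.09,C).round(4))
P=np.array(P);k=np.polyfit(P[:,1],P[:,0],1);print("yaw",np.pi/2+np.arctan(k[0])*-1,k)
E
```

```text
158 275 293 [ 0.5217 -0.2719  0.026 ] 0.0209
164 276 293 [ 0.5227 -0.2784  0.026 ] 0.0198
170 276 293 [ 0.5232 -0.285   0.026 ] 0.0199
176 276 293 [ 0.5236 -0.2917  0.026 ] 0.02
182 276 293 [ 0.5241 -0.2984  0.026 ] 0.0201
188 276 293 [ 0.5246 -0.3052  0.026 ] 0.0202
194 276 293 [ 0.5251 -0.3121  0.026 ] 0.0203
200 277 293 [ 0.5262 -0.3189  0.026 ] 0.0193
206 277 293 [ 0.5267 -0.3259  0.026 ] 0.0193
212 277 293 [ 0.5272 -0.333   0.026 ] 0.0194
218 278 293 [ 0.5283 -0.34    0.026 ] 0.0184
far end 224 [ 0.5294 -0.3478  0.026 ] [ 0.5308 -0.3557  0.    ]
blade heel top 121 [ 0.519  -0.2331  0.09  ]
yaw 1.660417869174149 [-0.08986226  0.49739337]
```

Request:
servo_tool:
  plan:
    - [1,0.14,0,0,0,0.197,0]
    - [1,0.14,0,0,0,0.197,0]
    - [1,0.14,0,0,0,0.197,0]
    - [1,0.14,0,0,0,0.197,0]

```text
time: 3.35
tool_pos: [0.5218, -0.2042, 0.2236]
ee_rot: [3.14, -0.001, 1.328]
wrist_force: [0.2, -0.9, -0.8]
width: 0.0706
finger_force: 0.0
```

Request:
servo_tool:
  plan:
    - [1,-0.2,0,0,0,0,0]
    - [1,-0.2,0,0,0,0,0]
    - [1,-0.2,0,0,0,0,0]

```text
time: 3.6
tool_pos: [0.5264, -0.1034, 0.2231]
ee_rot: [3.141, -0.001, 1.328]
wrist_force: [0.7, -0.4, 0.1]
width: 0.0506
finger_force: 0.0
```

Request:
servo_tool:
  plan:
    - [1,-0.2,0,0,0,0,0]
    - [1,-0.2,0,0,0,0,0]
    - [1,-0.2,0,0,0,0,0]

```text
time: 3.85
tool_pos: [0.5314, -0.0012, 0.223]
ee_rot: [3.141, -0.001, 1.329]
wrist_force: [0.5, -0.5, 0.2]
width: 0.0308
finger_force: 0.0
```

Request:
servo_tool:
  plan:
    - [0.9,-0.2,0,0,0,0,0]
    - [0.9,-0.2,0,0,0,0,0]
    - [0.9,-0.2,0,0,0,0,0]
    - [0.9,-0.2,0,0,0,0,0]

```text
time: 4.18
tool_pos: [0.534, 0.0898, 0.2228]
ee_rot: [3.141, 0.0, 1.331]
wrist_force: [-0.9, 0.1, 0.0]
width: 0.0041
finger_force: 0.0
```

```bash
python3 - <<'E'
from h import *
o=robot.get_obs();print(o["time"],o["tool_pos"],o["ee_rot"],o["width"])
C=cam("wrist");im=robot.snapshot("wrist");cv2.imwrite("pics/w2.png",im[:,:,::-1])
for d in robot.find_in("lever_knob","wrist")[:2]:
    e=d["extent"];print(d,[at("wrist",e[0],e[1],z,C).round(4) for z in(.13,.14)])
E
```

```text
4.1833 [0.53404493 0.08980605 0.22275454] [3.14084165e+00 2.04243493e-04 1.33064584e+00] 0.004100523395691932
{'extent': [269.8, 135.2, 41.0, 94.3], 'conf': 0.63} [array([0.5452, 0.1522, 0.13  ]), array([0.5454, 0.1525, 0.14  ])]
```

View pics/w2.png

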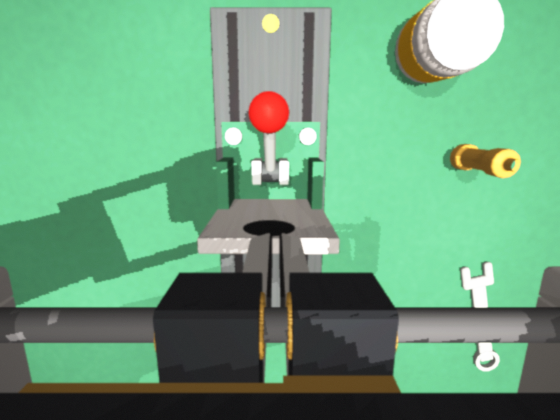

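Wrist picture: the knob is at (269,112), about 40 px across. The bed runs straight up the image, so the yaw is right. The plate's top strip is at rows 238–252, columns 199–338.

```bash
python3 - <<'E'
from h import *
C=cam("wrist");im=cv2.imread("pics/w2.png").astype(int)
print("knob",at("wrist",269,112,.137,C).round(4))
for q in((199,252),(338,252),(199,238.5),(338,238.5)):print("plate",at("wrist",*q,.17,C).round(4))
for q in((214,100),(328,100),(211,8),(330,8)):print("bed",at("wrist",*q,.03,C).round(4))
hsv=cv2.cvtColor(im.astype(np.uint8),cv2.COLOR_BGR2HSV);m=((hsv[:,:,1]>180)&((hsv[:,:,0]<5)|(hsv[:,:,0]>175))&(hsv[:,:,2]>90))
v,u=np.where(m);print("red",u.min(),u.max(),v.min(),v.max(),u.mean(),v.mean())
c=(im[:,:,1]-im[:,:,2]);print(im[228:262:2,210].tolist());print(im[246,190:206:1].tolist(),im[246,330:345].tolist())
E
```

```text
knob [0.5493 0.1661 0.137 ]
plate [0.4782 0.0846 0.17  ]
plate [0.5735 0.0608 0.17  ]
plate [0.4812 0.0942 0.17  ]
plate [0.5755 0.0707 0.17  ]
bed [0.4959 0.1958 0.03  ]
bed [0.611  0.1672 0.03  ]
bed [0.5175 0.2786 0.03  ]
bed [0.6303 0.2506 0.03  ]
red 249 288 92 132 268.2644230769231 111.94711538461539
[[120, 125, 132], [121, 127, 134], [121, 127, 133], [120, 125, 132], [120, 125, 130], [159, 165, 173], [193, 199, 209], [195, 202, 210], [194, 201, 209], [191, 198, 206], [191, 198, 206], [190, 197, 205], [185, 195, 198], [163, 211, 136], [163, 221, 123], [163, 222, 124], [163, 221, 123]]
[[91, 129, 69], [92, 131, 70], [93, 132, 70], [92, 131, 69], [93, 133, 71], [92, 132, 70], [97, 133, 80], [126, 149, 125], [170, 180, 183], [191, 197, 205], [193, 200, 209], [194, 201, 210], [194, 201, 209], [193, 199, 207], [192, 199, 207], [191, 198, 207]] [[198, 205, 213], [195, 202, 211], [193, 200, 208], [193, 200, 208], [193, 200, 208], [194, 201, 210], [195, 201, 210], [193, 201, 208], [179, 193, 188], [152, 186, 140], [146, 197, 114], [145, 200, 109], [147, 202, 109], [146, 203, 109], [146, 204, 110]]
```

Request:
servo_tool:
  plan:
    - [0.78,-0.03,0,0,0,0,0]
    - [0.78,-0.03,0,0,0,0,0]
    - [0.78,-0.03,0.25,0,0,0,0]
    - [0.78,-0.03,0.48,0,0,0,0]
    - [0.78,-0.03,0.48,0,0,0,0]

```text
time: 4.7
tool_pos: [0.5489, 0.1632, 0.1697]
ee_rot: [-3.136, 0.004, 1.326]
wrist_force: [1.0, -0.9, -0.9]
width: 0.0006
finger_force: 0.0
```

Request:
servo_tool:
  plan:
    - [0,0,0.06,0,0,0,0]
    - [0.06,0,0.12,0,0,0,0]
    - [0.12,0,0.18,0,0,0,0]
    - [0.17,0,0.25,0,0,0,0]
    - [0.22,0,0.32,0,0,0,0]
    - [0.25,0,0.4,0,0,0,0]
    - [0.28,0,0.48,0,0,0,0]
    - [0.3,0,0.56,0,0,0,0]
    - [0.32,0,0.64,0,0,0,0]
    - [0.32,0,0.69,0,0,0,0]
    - [0.32,0,0.72,0,0,0,0]
    - [0.32,0,0.74,0,0,0,0]

```text
time: 5.7
tool_pos: [0.5589, 0.1975, 0.1015]
ee_rot: [3.139, -0.002, 1.328]
wrist_force: [-0.2, 3.6, 13.6]
width: 0.0006
finger_force: 6.8
```

Request:
servo_tool:
  plan:
    - [0,0,0.02,0,0,0,0]
    - [0,0,0.02,0,0,0,0]
    - [0,0,0.02,0,0,0,0]
    - [0,0,0.02,0,0,0,0]

```text
time: 6.03
tool_pos: [0.559, 0.1974, 0.1015]
ee_rot: [3.138, -0.003, 1.328]
wrist_force: [-0.7, 1.9, 10.0]
width: 0.0001
finger_force: 5.2
```

Request:
servo_tool:
  plan:
    - [0,0,-0.3,0,0,0,0]
    - [0,0,-0.8,0,0,0,20]
    - [0,0,-1,0,0,0,60]
    - [0,0,-1,0,0,0,94]

```text
time: 6.37
tool_pos: [0.5602, 0.1963, 0.2057]
ee_rot: [3.131, -0.003, 1.327]
wrist_force: [0.4, -0.3, 1.2]
width: 0.0168
finger_force: 0.0
```

```bash
python3 - <<'E'
from h import *
C=cam("scene")
im=robot.snapshot("scene")
b=np.array([.526,.072,.03]);y=1.327;R=Ro.from_euler("z",y).as_matrix()
print("expected down",pr("scene",b+R@[.130,0,.04],C),[ (d["conf"],np.round(d["extent"],1)) for d in robot.find_in("lever_knob","scene")])
im=im[120:260,200:360,::-1];cv2.imwrite("pics/s2.png",cv2.resize(im,None,fx=4,fy=4,interpolation=2))
E
```

```text
expected down [297.27770911 176.07701343] [(0.89, array([282.6, 182.8,  44.6,  27.6])), (0.44, array([109.7, 333.6,  51.8,  66.7]))]
```

View pics/s2.png

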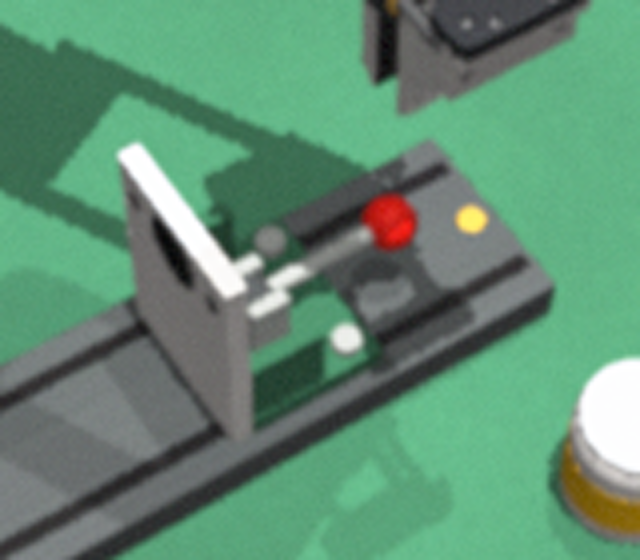

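The knob in the picture is at (297.5,175.5) against (297.3,176.1) expected for the lever down, so it is clamped. Now back to the square.

Request:
servo_tool:
  plan:
    - [-0.4,0.05,-0.2,0,0,0,94]
    - [-0.8,0.18,-0.2,0,0,0,94]
    - [-1,0.18,-0.2,0,0,0,94]

```text
time: 6.72
tool_pos: [0.5505, 0.0918, 0.2162]
ee_rot: [-3.139, 0.004, 1.326]
wrist_force: [0.5, 0.1, -0.4]
width: 0.045
finger_force: 0.0
```

Request:
servo_tool:
  plan:
    - [-1,0.18,0,0,0,0,94]
    - [-1,0.18,0,0,0,0,94]
    - [-1,0.18,0,0,0,0,94]

```text
time: 6.97
tool_pos: [0.5422, -0.0106, 0.2149]
ee_rot: [-3.135, 0.004, 1.324]
wrist_force: [0.8, 0.6, 0.8]
width: 0.0649
finger_force: 0.0
```

Request:
servo_tool:
  plan:
    - [-1,0.18,0,0,0,0,94]
    - [-1,0.18,0,0,0,0,94]
    - [-1,0.18,0,0,0,0,94]

```text
time: 7.22
tool_pos: [0.5354, -0.1118, 0.2146]
ee_rot: [-3.134, 0.003, 1.324]
wrist_force: [-0.8, 0.0, 0.6]
width: 0.0849
finger_force: 0.0
```

Request:
servo_tool:
  plan:
    - [-1,0.18,0,0,0,0,94]
    - [-1,0.18,0,0,0,0,94]
    - [-1,0.18,0,0,0,0,94]

```text
time: 7.47
tool_pos: [0.5287, -0.2131, 0.2144]
ee_rot: [-3.134, 0.001, 1.323]
wrist_force: [-0.3, 0.2, -0.9]
width: 0.0941
finger_force: 0.0
```

Request:
servo_tool:
  plan:
    - [-1,0.18,0,0,0,-0.212,94]
    - [-1,0.18,0,0,0,-0.212,94]
    - [-1,0.18,0,0,0,-0.212,94]
    - [-1,0.18,0,0,0,-0.212,94]
    - [-1,0.18,0,0,0,-0.212,94]
    - [-1,0.18,0,0,0,-0.212,94]

```text
time: 7.97
tool_pos: [0.524, -0.3091, 0.2162]
ee_rot: [-3.138, -0.003, 1.66]
wrist_force: [0.8, 0.4, -0.5]
width: 0.0943
finger_force: 0.0
```

Request:
servo_tool:
  plan:
    - [-0.09,0.01,0.4,0,0,0,94]
    - [-0.09,0.01,0.8,0,0,0,94]
    - [-0.09,0.01,1,0,0,0,94]
    - [-0.09,0.01,1,0,0,0,94]
    - [-0.09,0.01,1,0,0,0,94]

```text
time: 8.38
tool_pos: [0.5261, -0.317, 0.117]
ee_rot: [-3.139, -0.003, 1.662]
wrist_force: [-1.1, -0.3, 0.2]
width: 0.0939
finger_force: 0.0
```

```bash
python3 - <<'E'
from h import *
o=robot.get_obs();print(o["time"],o["tool_pos"],o["ee_rot"],o["width"])
C=cam("wrist");im=robot.snapshot("wrist");cv2.imwrite("pics/w3.png",im[:,:,::-1])
h=np.array([.5183,-.233,0]);R=Ro.from_euler("z",1.66).as_matrix()
for p in((-.03,0,.026),(-.115,0,.026),(0,0,.09)):print(p,pr("wrist",h+R@p,C).round(1))
E
```

```text
8.3833 [ 0.52606142 -0.3170105   0.11704093] [-3.13869007e+00 -2.68043307e-03  1.66222824e+00] 0.09389391918787106
(-0.03, 0, 0.026) [275.  147.4]
(-0.115, 0, 0.026) [274.8 251.1]
(0, 0, 0.09) [274.8  99.8]
```

View pics/w3.png

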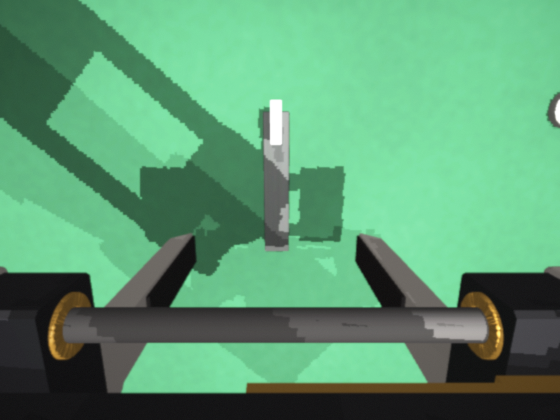

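The stock sits at (276,100–250), matching the prediction within 1–2 px. Descend and grip.

Request:
servo_tool:
  plan:
    - [0,0,0.4,0,0,0,94]
    - [0,0,0.75,0,0,0,94]
    - [0,0,0.9,0,0,0,94]
    - [0,0,0.96,0,0,0,94]
    - [0,0,0.96,0,0,0,94]
    - [0,0,0.96,0,0,0,94]

```text
time: 8.93
tool_pos: [0.5284, -0.3201, 0.0255]
ee_rot: [3.138, 0.003, 1.661]
wrist_force: [-0.8, -0.4, 1.0]
width: 0.0941
finger_force: 0.0
```

Request:
servo_tool:
  plan:
    - [0,0,0,0,0,0,0]
    - [0,0,0,0,0,0,0]
    - [0,0,0,0,0,0,0]
    - [0,0,0,0,0,0,0]
    - [0,0,0,0,0,0,0]
    - [0,0,0,0,0,0,0]
    - [0,0,0,0,0,0,0]
    - [0,0,0,0,0,0,0]
    - [0,0,0,0,0,0,0]
    - [0,0,0,0,0,0,0]
    - [0,0,0,0,0,0,0]
    - [0,0,0,0,0,0,0]

```text
time: 9.93
tool_pos: [0.5266, -0.3192, 0.0224]
ee_rot: [-3.141, 0.0, 1.661]
wrist_force: [0.4, 0.8, -0.3]
width: 0.0198
finger_force: 30.0
```

Request:
servo_tool:
  plan:
    - [0,0,0,0,0,0,0]
    - [0,0,0,0,0,0,0]
    - [0,0,0,0,0,0,0]

```text
time: 10.18
tool_pos: [0.5266, -0.3192, 0.0224]
ee_rot: [-3.142, 0.0, 1.661]
wrist_force: [-0.2, -0.4, -0.5]
width: 0.02
finger_force: 30.0
```

Gripped at 20 mm width with 30 N. Lift gently and carry.

Request:
servo_tool:
  plan:
    - [0,0,-0.08,0,0,0,0]
    - [0,0,-0.2,0,0,0,0]
    - [0,0,-0.35,0,0,0,0]
    - [0,0,-0.5,0,0,0,0]
    - [0,0,-0.65,0,0,0,0]
    - [0,0,-0.75,0,0,0,0]
    - [0,0,-0.8,0,0,0,0]
    - [0,0,-0.8,0,0,0,0]
    - [0,0,-0.8,0,0,0,0]
    - [0,0,-0.8,0,0,0,0]

```text
time: 11.02
tool_pos: [0.526, -0.3187, 0.1012]
ee_rot: [-3.14, -0.001, 1.661]
wrist_force: [-0.5, 0.1, -3.9]
width: 0.0197
finger_force: 30.0
```

Request:
servo_tool:
  plan:
    - [0.05,0,0,0,0,0.02,0]
    - [0.15,0,0,0,0,0.04,0]
    - [0.25,0,0,0,0,0.06,0]
    - [0.35,0,0,0,0,0.08,0]
    - [0.45,0,0,0,0,0.1,0]
    - [0.55,0,0,0,0,0.12,0]
    - [0.65,0,0,0,0,0.14,0]
    - [0.75,0,0,0,0,0.16,0]
    - [0.85,0,0,0,0,0.18,0]
    - [0.95,0,0,0,0,0.2,0]
    - [1,0,0,0,0,0.213,0]

```text
time: 11.93
tool_pos: [0.5167, -0.218, 0.101]
ee_rot: [-3.139, -0.001, 1.326]
wrist_force: [0.4, -0.2, -3.5]
width: 0.0196
finger_force: 30.0
```

Request:
servo_tool:
  plan:
    - [0.1,-0.03,0,0,0,0,0]
    - [0.2,-0.06,0,0,0,0,0]
    - [0.32,-0.1,0,0,0,0,0]
    - [0.44,-0.14,0,0,0,0,0]
    - [0.56,-0.18,0,0,0,0,0]
    - [0.68,-0.22,0,0,0,0,0]
    - [0.78,-0.26,0,0,0,0,0]
    - [0.86,-0.29,0,0,0,0,0]
    - [0.9,-0.3,0,0,0,0,0]
    - [0.9,-0.3,0,0,0,0,0]

```text
time: 12.77
tool_pos: [0.5103, -0.124, 0.1026]
ee_rot: [3.141, 0.0, 1.328]
wrist_force: [0.6, -0.5, -3.8]
width: 0.0196
finger_force: 30.0
```

Request:
servo_tool:
  plan:
    - [0.08,-0.03,0,0,0,0,0]
    - [0.18,-0.07,0,0,0,0,0]
    - [0.3,-0.12,0,0,0,0,0]
    - [0.42,-0.17,0,0,0,0,0]
    - [0.54,-0.22,0.05,0,0,0,0]
    - [0.66,-0.27,0.1,0,0,0,0]
    - [0.74,-0.3,0.15,0,0,0,0]
    - [0.8,-0.32,0.2,0,0,0,0]
    - [0.8,-0.32,0.25,0,0,0,0]
    - [0.8,-0.32,0.25,0,0,0,0]
    - [0.8,-0.32,0.25,0,0,0,0]

```text
time: 13.68
tool_pos: [0.4984, -0.0399, 0.0768]
ee_rot: [-3.141, 0.001, 1.326]
wrist_force: [0.1, 0.3, -4.0]
width: 0.0198
finger_force: 30.0
```

```bash
python3 - <<'E'
from h import *
o=robot.get_obs();print(o["time"],o["tool_pos"],o["ee_rot"],o["width"])
C=cam("wrist");im=robot.snapshot("wrist")
h=o["tool_pos"]+Ro.from_euler("xyz",o["ee_rot"]).as_matrix()@[.0865,0,.0224]
R=Ro.from_euler("z",1.327).as_matrix();print("heel",h,"in bracket",R.T@(h-[.526,.072,.03]))
for p in((-.024,0,.09),(0,-.003,.09),(0,.003,.09),(-.06,.01,.026),(-.06,-.01,.026)):print(p,pr("wrist",h+R@p,C).round(1))
for p in((0,-.05,.14),(0,.05,.14),(0,0,0)):print("br",p,pr("wrist",np.array([.526,.072,.03])+R@p,C).round(1))
a=im[:,:,::-1];s=robot.snapshot("scene")[130:290,150:360,::-1]
cv2.imwrite("pics/w4.png",a);cv2.imwrite("pics/s4.png",cv2.resize(s,None,fx=3.7,fy=3.7,interpolation=2))
E
```

```text
13.6833 [ 0.49836027 -0.03991836  0.07684464] [-3.14059219e+00  6.36677561e-04  1.32603760e+00] 0.01981573652251849
heel [0.51929595 0.04399515 0.05438958] in bracket [-0.02879498 -0.00025424  0.02438958]
(-0.024, 0, 0.09) [274.8 154.2]
(0, -0.003, 0.09) [285.8  64.8]
(0, 0.003, 0.09) [263.7  64.8]
(-0.06, 0.01, 0.026) [255.4 215. ]
(-0.06, -0.01, 0.026) [294.9 215. ]
br (0, -0.05, 0.14) [ 561.7 -141.2]
br (0, 0.05, 0.14) [ -15.8 -140.5]
br (0, 0, 0) [274.7  47.4]
```

View pics/w4.png

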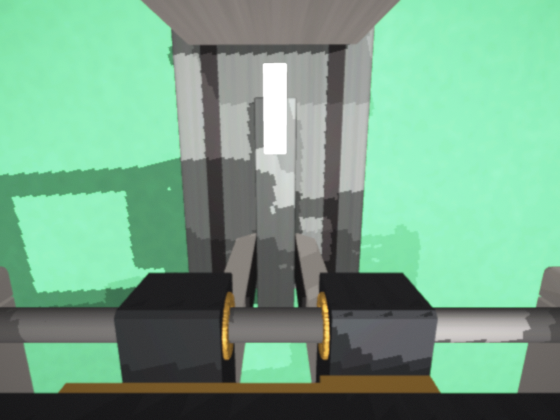

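View pics/s4.png

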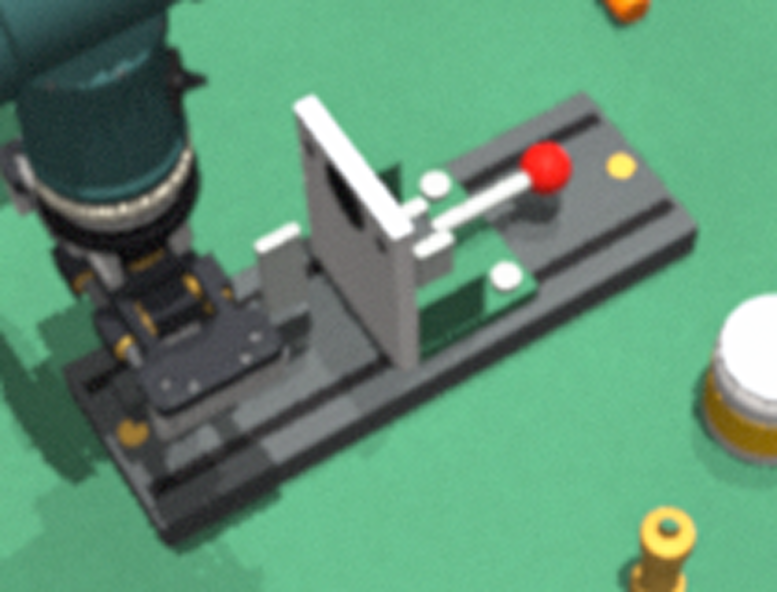

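The blade is exactly where predicted (263–286, 64–154), so the square is upright in the grip and the lever is still down (knob at about (545,167) in the scene crop). The corner line is at row 44, about 30 mm ahead. Lower to near the bed and close in.

Request:
servo_tool:
  plan:
    - [0.03,0,0.05,0,0,0,0]
    - [0.06,0,0.1,0,0,0,0]
    - [0.1,0,0.15,0,0,0,0]
    - [0.15,0,0.18,0,0,0,0]
    - [0.2,0,0.2,0,0,0,0]
    - [0.23,0,0.21,0,0,0,0]
    - [0.25,0,0.21,0,0,0,0]
    - [0.25,0,0.21,0,0,0,0]
    - [0.25,0,0.21,0,0,0,0]

```text
time: 14.53
tool_pos: [0.5049, -0.0153, 0.0567]
ee_rot: [3.141, 0.0, 1.327]
wrist_force: [0.1, 0.9, -4.2]
width: 0.0199
finger_force: 30.0
```

Request:
servo_tool:
  plan:
    - [0.01,0,0,0,0,0,0]
    - [0.02,0,0,0,0,0,0]
    - [0.03,0,0,0,0,0,0]
    - [0.04,0,0,0,0,0,0]
    - [0.05,0,0,0,0,0,0]
    - [0.06,0,0,0,0,0,0]
    - [0.06,0,0,0,0,0,0]
    - [0.06,0,0,0,0,0,0]

```text
time: 15.2
tool_pos: [0.5059, -0.0106, 0.0563]
ee_rot: [-3.141, 0.002, 1.326]
wrist_force: [-1.4, -5.4, -4.3]
width: 0.0198
finger_force: 30.0
```

Face contact at about 5.5 N. Now press down in small steps.

Request:
servo_tool:
  plan:
    - [0,0,0.01,0,0,0,0]
    - [0,0,0.02,0,0,0,0]
    - [0,0,0.03,0,0,0,0]
    - [0,0,0.04,0,0,0,0]
    - [0,0,0.05,0,0,0,0]
    - [0,0,0.06,0,0,0,0]
    - [0,0,0.06,0,0,0,0]
    - [0,0,0.06,0,0,0,0]

```text
time: 15.87
tool_pos: [0.5066, -0.0107, 0.0524]
ee_rot: [3.14, 0.002, 1.326]
wrist_force: [-3.4, -6.1, 3.7]
width: 0.0198
finger_force: 30.0
```

Request:
servo_tool:
  plan:
    - [0.005,0,0.01,0,0,0,0]
    - [0.01,0,0.02,0,0,0,0]
    - [0.01,0,0.02,0,0,0,0]
    - [0.01,0,0.02,0,0,0,0]
    - [0.01,0,0.02,0,0,0,0]
    - [0.01,0,0.02,0,0,0,0]

```text
time: 16.37
tool_pos: [0.5067, -0.0107, 0.0523]
ee_rot: [3.14, 0.004, 1.326]
wrist_force: [-8.4, -7.0, 12.7]
width: 0.0199
finger_force: 30.0
```

```bash
python3 - <<'E'
from h import *
o=robot.get_obs();print({k:np.round(o[k],3) for k in("time","tool_pos","ee_rot","wrist_force","wrist_torque","width","finger_force")})
im=robot.snapshot("wrist")
C=cam("wrist");h=o["tool_pos"]+Ro.from_euler("xyz",o["ee_rot"]).as_matrix()@[.0865,0,.0224]
R=Ro.from_euler("z",1.327).as_matrix()
for p in((-.024,0,.09),(0,-.003,.09),(0,.003,.09)):print(p,pr("wrist",h+R@p,C).round(1))
s=robot.snapshot("scene")[150:270,180:340,::-1]
a=cv2.resize(im[:300,150:400,::-1],(400,480));b=cv2.resize(s,(400,300));b=cv2.copyMakeBorder(b,0,180,0,0,0)
cv2.imwrite("pics/f.png",np.hstack([a,b]))
E
```

```text
{'time': np.float64(16.367), 'tool_pos': array([ 0.507, -0.011,  0.052]), 'ee_rot': array([3.14 , 0.004, 1.326]), 'wrist_force': array([-8.388, -6.959, 12.714]), 'wrist_torque': array([-1.169,  1.499,  0.021]), 'width': np.float64(0.02), 'finger_force': np.float64(29.997)}
(-0.024, 0, 0.09) [275.8 155.2]
(0, -0.003, 0.09) [286.8  66. ]
(0, 0.003, 0.09) [264.7  66. ]
```

View pics/f.png

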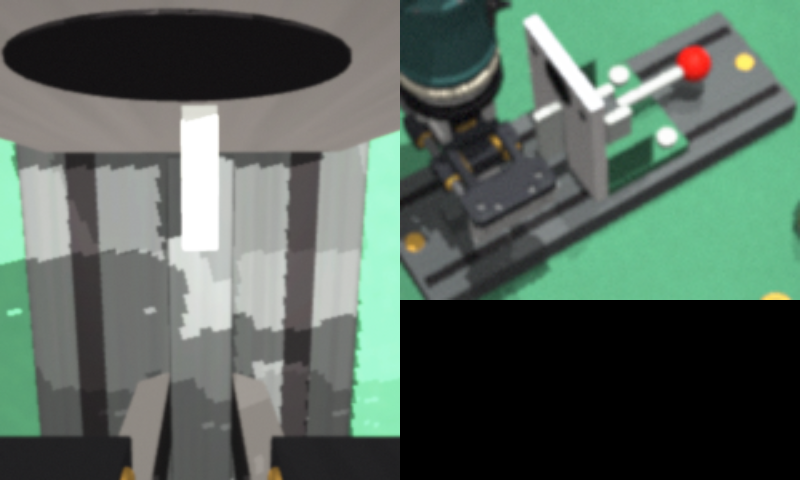

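Wrist view: the blade's outer edge meets its reflection in the face at row 66 and the stock is on the bed. The lever is still down. Add a little inward push, relieve the sideways load and let it settle.

Request:
servo_tool:
  plan:
    - [0.005,-0.005,0,0,0,0,0]
    - [0.01,-0.01,0,0,0,0,0]
    - [0.01,-0.01,0,0,0,0,0]
    - [0.01,-0.01,0,0,0,0,0]
    - [0.01,-0.01,0,0,0,0,0]
    - [0.01,-0.01,0,0,0,0,0]
    - [0.01,-0.01,0,0,0,0,0]
    - [0.01,-0.01,0,0,0,0,0]
    - [0.01,-0.01,0,0,0,0,0]
    - [0.01,-0.01,0,0,0,0,0]
    - [0.01,-0.01,0,0,0,0,0]
    - [0.01,-0.01,0,0,0,0,0]

```text
time: 17.47
tool_pos: [0.5066, -0.0106, 0.0524]
ee_rot: [3.137, 0.006, 1.326]
wrist_force: [-6.4, -9.8, 12.2]
width: 0.0197
finger_force: 30.0
```

```bash
python3 -c "
from bench import robot
print(robot.close_job())"
```

```text
the job is handed in; nothing more can be done
None
```

I handed the job in with the lever swung down and the square gripped and seated in the corner, pressing about 16 N on the bed and 11 N toward the face by the wrist readings; no verdict came back.

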